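Open the screw jar in the switchgear bench's jar holder

ROBOT

A 6-joint arm with a two-finger parallel gripper is mounted at the origin on the work surface. World frame = base frame: x ahead of the robot, y to its left, z up, the work surface at z = 0. Lengths are in m, angles in rad, forces in N, time in s.
With the tool pointing down it reaches from about 0.325 to 0.9 m from the base axis. Payload 3.5 kg.
Tool frame: the origin (TCP) lies on the centre line of the jaws, within the pads' length; the fingertips stand 14 mm ahead of it and the grasp point (between the pads) lies 5 mm behind it (ctrl.nose_length is the distance from the TCP to the fingertips, in m); z points along the fingers, y is the direction in which the jaws open and shut (so a half turn about z gives the same grasp; the last joint's range is limited). The gripper opens to 85 mm and grips with 20 to 120 N. Pads are 22 mm wide; open, the fingers measure 114 mm over their backs; the gripper's body (76 mm by 85 mm) begins 54 mm behind the grasp point. The pads swing forward as they close: fully open they stand 13 mm farther back than shut.
Start: joints at [1.072, 0.276, -0.026, 1.268, 0, 1.467], TCP at [0.241, 0.577, 0.245] pointing down, gripper open.
Joint ranges: [-3.12, 3.12], [-0.85, 1.88], [-1.08, 1.24], [-1.95, 2.15], [-1.57, 1.53], [-3.14, 3.14]. Speed limits (rad/s): [2.57, 2.57, 3.14, 3.14, 3.14, 3.14].

INTERFACE

Orientations are given as a unit quaternion [w, x, y, z].
In Python, from rig import ctrl gives the robot as it stands.
- The arm moves only by the tool move_arm, never from a script. Its argument "deltas" is a list of rows, each a list of 7 numbers: the finger opening in cm, from 0 to 8.54, then the shift along the tool's x, y, z in cm, then the turn, a rotation vector about the tool's x, y, z in rad. A call has 1 to 5 rows; each row is the pose to reach, as a shift and turn from the pose commanded when the call began, along the tool's axes at that moment; what a row does not reach only later rows make up. A row lasts 1/12 s, in which the tool goes at most 41.7 mm and 7.16 degrees, less where a joint would pass 70% of its speed; a pose out of reach is approached as far as the arm can. A call with a gripper value outside its range is refused whole. The fingers move at their own pace and stop on an object; "force" is the grip in N (left out, the last holds). Time passes only in rows, so rows that repeat a pose let the fingers close. It gives the time, the measured TCP pose, the force and the opening at its end, in the units of the state.
- ctrl.read_state(): the state, without advancing time (a new reading comes with each control period).
- ctrl.capture(name): name is "scene" or "side" or "wrist"; returns a dict with "img" (384x512x3 uint8, blue, green, red), "fovy" (degrees; the focal length in pixels is half the picture's height over the tangent of half this angle, whatever the lens; pixels are square), "cx", "cy" (the principal point, pixels), "rvec" (rotation vector, rad) and "tvec" (3), from world to camera coordinates, as OpenCV has them. Camera axes: x right, y down, z forward; pixel columns grow to the right and rows downward; lengths in m; the calibration is good to about 2 mm. A picture is of the moment at which its call begins. There is no depth.
- ctrl.job_done(): hands the job in, once; it reports no verdict.
The state is a dict: "clock": time; "q": joint angles; "qd": joint speeds; "effort": joint torques, N m; "ee_pos": TCP position; "ee_rot": TCP orientation; "wrist_force": force on the tool from outside, world axes, zero at the start; "wrist_torque": the same for the moment, N m; "finger_gap": finger opening in m.
Only numpy, scipy, OpenCV 4.12 (cv2) and the standard library are available. Lean on these libraries where they do the work, as an engineer would, in place of code of your own. Each camera call takes 0.05 s, during which the arm holds its last target. There are 200 camera calls.

TASK

Stand the square-bodied jar, its cap still on, in the square nest of the pulled-out tray of the jar holder, let go of it and push the tray fully home so that the jar is braced under the fork. Then unscrew the tight cap anticlockwise until its thread lets go, and lift it straight up; finish still gripping the cap, level and clear of the jar, a few centimetres above its mouth. Keep the jar upright, leave it seated in the shut holder and leave the other things on the bench where they are.

Things in the scene. Friction and masses are not known exactly. Their poses are not given: they have to be found in the camera images.
- jar: White plastic jar, 0.26 to 0.5 kg: 62 mm square body 60 mm tall, round neck 38 mm wide up to 95 mm. Origin: centre of its underside, z up, x and y square to its faces (any quarter turn fits the nest). A sprung seal disc in its mouth (up to 104 mm once opened) presses the cap up with 20 N, so it is tight (0.3 to 0.9 N m). It may be lifted by its cap. It turns up to 4 degrees in the nest.
- jar_cap: Black ribbed screw cap, 56 mm diameter, 26 mm tall, 40 g. Origin: centre of its lower rim, z up; screwed on, that is 78 mm above the jar's underside. Coarse thread: turned anticlockwise (from above) it rises 2 mm and is free after about 70 degrees; end stop at about 95, so turn 80. Before that it can not be pulled off. Once free, lift it 30 mm or more to clear the mouth.
- holder: Jar holder fixed to the bench: base plate, and an aluminium frame 90 mm long (x), 98 wide, 81 tall, open at its front (-x). Its two fork plates (75 to 81 mm above the bench) leave a 46 mm slot along x for the jar's neck and hold its shoulder down. Origin: on the bench, under the nest's centre when the tray is shut; x points into the frame, the tray slides along x.
- nest (a point): Centre of the floor of the square nest in the sliding tray, 12 mm above the bench; 66 mm square inside, with walls 4 mm thick rising 14 mm above this floor. Axes as the holder's. It moves with the tray.
- tray_knob (a point): Centre of the top of the upright black knob on the tray's front, 85 mm above the bench: 28 mm in diameter and 30 mm tall on an 18 mm post. It stands 95 mm in front (-x) of the nest's centre and moves with the tray. Push or pinch it to slide the tray.
- tray (a joint): Tray slide in m: 0 is fully home (shut, against a stop), 0.10 is fully out; starts 0.085 to 0.10 out. Takes about 2.5 N plus some damping to move, and stays where it is left.
- tin: Bystander: round tin, 60 mm diameter, 85 mm tall. Origin: centre of underside.
- carton: Bystander: cardboard box, 62 x 62 x 65 mm. Origin: centre of underside.
- fuse: Bystander: white ceramic blade fuse, block 45 x 40 x 50 mm with blades to 72 mm overall. Origin: centre of underside.
- driver: Bystander: screwdriver lying on the bench to the left of the holder.
- spanner: Bystander: spanner lying on the bench beyond the holder.
- tape: Bystander: roll of black tape lying flat, 90 mm diameter, 19 mm tall.
- round_pot: Bystander: round white pot with black lid, 66 mm diameter, 65 mm tall. Not the jar to open.
Things that resemble listed ones, but are neither listed nor needed, are in the scene too. Leave any green or yellow look-alike of the jar_cap alone. What is shaped like the jar but green is not meant.

How it is judged:
On the way, in this order (a step that is already met when the one before it is completed fails the run):
1. jar, cap on, stands in the nest of the open tray and is let go (horizontal distance between jar and nest below 0.006 m and z of jar in the frame of nest between -0.003 and 0.003 m and angle between jar's own z axis and vertical below 0.06 rad and z of jar_cap in the frame of jar below 0.084 m and value of joint tray above 0.05 m and contact force between each of jar, jar_cap and the fingers below 0.1 N), for 0.2 s.
2. tray fully home with the jar in it, cap still on (horizontal distance between jar and nest below 0.006 m and z of jar in the frame of nest between -0.003 and 0.003 m and angle between jar's own z axis and vertical below 0.06 rad and z of jar_cap in the frame of jar below 0.084 m and value of joint tray below 0.005 m), for 0.2 s.
3. cap unscrewed and clear of the neck, jar still braced (horizontal distance between jar and nest below 0.006 m and z of jar in the frame of nest between -0.003 and 0.003 m and angle between jar's own z axis and vertical below 0.06 rad and value of joint tray below 0.008 m and z of jar_cap in the frame of jar above 0.1 m), for 0.1 s.
At the end, for the whole second after the job is handed in: Cap held still in the fingers, touching nothing else, rim 105 to 185 mm above the jar's underside, within 25 mm of its axis and 15 degrees of level; jar upright in the nest (6 mm sideways, 3 mm in height), tray home within 8 mm (horizontal distance between jar and nest below 0.006 m and z of jar in the frame of nest between -0.003 and 0.003 m and angle between jar's own z axis and vertical below 0.06 rad and value of joint tray below 0.008 m and z of jar_cap in the frame of jar between 0.105 and 0.185 m and horizontal distance between jar_cap and jar below 0.025 m and angle between jar_cap's own z axis and vertical below 0.26 rad and contact force between jar_cap and the fingers above 1 N and contact force between jar_cap and jar below 0.1 N and contact force between jar_cap and holder below 0.1 N and linear speed of jar_cap below 0.03 m/s); the arm keeps its last pose, push and grip.
It fails at once if jar tipped (angle between jar's own z axis and vertical above 0.5 rad).
It fails at once if another thing on the bench moved by more than 30 mm (distance of any of tin, carton, fuse, driver, spanner, tape, round_pot from where it was at the start of the episode above 0.03 m).
It also fails if it takes over 66 s, if anything falls off the work surface, if the arm or the gripper's body presses on something with over 40 N, if the wrist force passes 120 N, or if a joint passes its speed limit or range.

## Working session

There is one attempt and no reset: what is moved stays moved. The work goes in short steps, Python scripts to look and compute and a tool call to move; the robot and the scene stay as the last step left them, time stands still between calls to the robot, and variables do not carry over. Pictures are saved under pics/ and viewed, about 8 in all and at most 12, crops included, and the job is handed in when it is done.

Besides the shell and the picture viewer there is one more tool, called after ">>>" as name(argument=value, ...), one argument or row to a line, values as JSON. move_arm: Moves the arm, as the interface text tells. Its arguments: {"type":"object","properties":{"deltas":{"type":"array"},"force":{"type":"number"}},"required":["deltas"]}

```bash
mkdir -p pics
cat > h.py <<'E'
import numpy as np, cv2
from scipy.spatial.transform import Rotation as R
from rig import ctrl
def cap(n,f):
    c=ctrl.capture(n); cv2.imwrite(f'pics/{f}.png',c['img']); np.save(f'pics/{f}.npy',{k:c[k] for k in('fovy','cx','cy','rvec','tvec')},allow_pickle=True); return c
def cal(f): return np.load(f'pics/{f}.npy',allow_pickle=True).item()
def ray(c,u,v):
    fl=192/np.tan(np.radians(c['fovy'])/2); M=R.from_rotvec(np.ravel(c['rvec'])).as_matrix()
    d=M.T@np.array([(u-c['cx'])/fl,(v-c['cy'])/fl,1]); return -M.T@np.ravel(c['tvec']),d
def at(c,u,v,z):
    o,d=ray(c,u,v); return o+d*(z-o[2])/d[2]
def proj(c,p):
    fl=192/np.tan(np.radians(c['fovy'])/2); M=R.from_rotvec(np.ravel(c['rvec'])).as_matrix()
    q=np.atleast_2d(p)@M.T+np.ravel(c['tvec']); return np.c_[q[:,0]/q[:,2]*fl+c['cx'],q[:,1]/q[:,2]*fl+c['cy']]
def st():
    s=ctrl.read_state(); print(round(s['clock'],2),np.round(s['ee_pos'],4),np.round(s['ee_rot'],4),'F',np.round(s['wrist_force'],1),'gap',round(s['finger_gap'],4),'q',np.round(s['q'],3)); return s
def delta(p,yaw=None):
    """tool-frame shift (cm) to p and turn; yaw = world direction of tool x"""
    s=ctrl.read_state(); r=R.from_quat(np.roll(s['ee_rot'],-1)); print('shift cm',np.round(r.inv().apply(np.array(p)-s['ee_pos'])*100,2))
    if yaw is not None:
        t=R.from_matrix(np.array([[np.cos(yaw),np.sin(yaw),0],[np.sin(yaw),-np.cos(yaw),0],[0,0,-1]]))
        print('rotvec',np.round((r.inv()*t).as_rotvec(),4))
E
python3 - <<'E'
from h import *
st()
a=[cap(n,n) for n in('scene','side','wrist')]
print(R.from_quat(np.roll(ctrl.read_state()['ee_rot'],-1)).as_matrix().round(3))
for c in a[:2]: print(ray(c,256,192), c['fovy'])
cv2.imwrite('pics/both.png',cv2.resize(np.hstack([a[0]['img'],a[1]['img']]),(800,300)))
cv2.imwrite('pics/scene_b.png',cv2.resize(a[0]['img'],(800,600),interpolation=cv2.INTER_CUBIC))
cv2.imwrite('pics/side_b.png',cv2.resize(a[1]['img'],(800,600),interpolation=cv2.INTER_CUBIC))
E
```

```text
0.0 [0.2406 0.576  0.2441] [-3.000e-04  1.966e-01  9.805e-01 -1.100e-03] F [-0.   0.8  0.7] gap 0.0852 q [ 1.072  0.277 -0.028  1.268  0.     1.467]
[[-0.923  0.386 -0.001]
 [ 0.386  0.923 -0.002]
 [ 0.    -0.002 -1.   ]]
(array([ 1.11880633, -0.58678107,  0.63859193]), array([-0.53763156,  0.60231567, -0.59014917])) 57.34889125894197
(array([ 0.08830038, -0.70254571,  0.73977184]), array([ 0.4738424 ,  0.61626361, -0.62906272])) 52.29661712732768
```

View pics/scene_b.png

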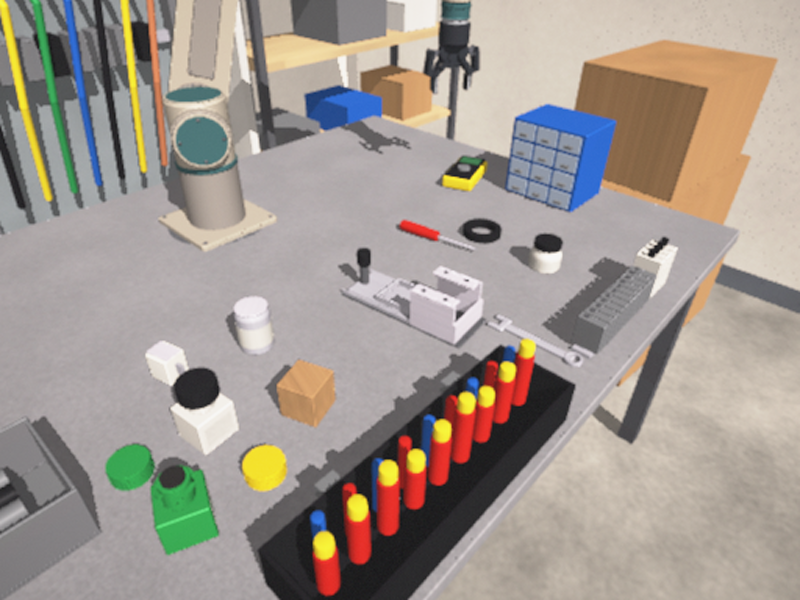

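View pics/side_b.png

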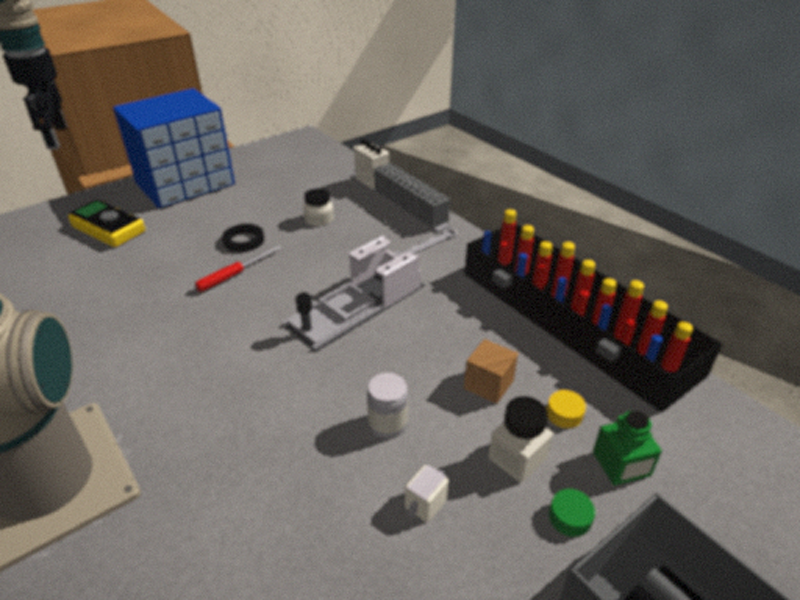

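Scene view (800-px): the jar candidates are the white square body with black cap (205,408), the round pot with black lid (546,253), the white tin (253,325) and the green jar shape (185,505). The green cap (130,466) and yellow cap (264,467) are look-alikes to leave alone. I choose (205,408), which is (521,440) in the side view. The holder is at (415,295) with its knob at (363,258). Next I'll check with close crops.

Run:
```python
import cv2,numpy as np
a=cv2.imread('pics/scene.png');b=cv2.imread('pics/side.png')
def cr(i,x,y,w,h,s):return cv2.resize(i[y:y+h,x:x+w],None,fx=s,fy=s,interpolation=cv2.INTER_CUBIC)
# each 400x300, scale 4 => 100x75
cv2.imwrite('pics/c1.png',np.vstack([np.hstack([cr(a,90,222,100,75,4),cr(b,285,240,100,75,4)]),np.hstack([cr(a,215,150,100,75,4),cr(b,180,150,100,75,4)])]))
```

```text
(no output)
```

View pics/c1.png

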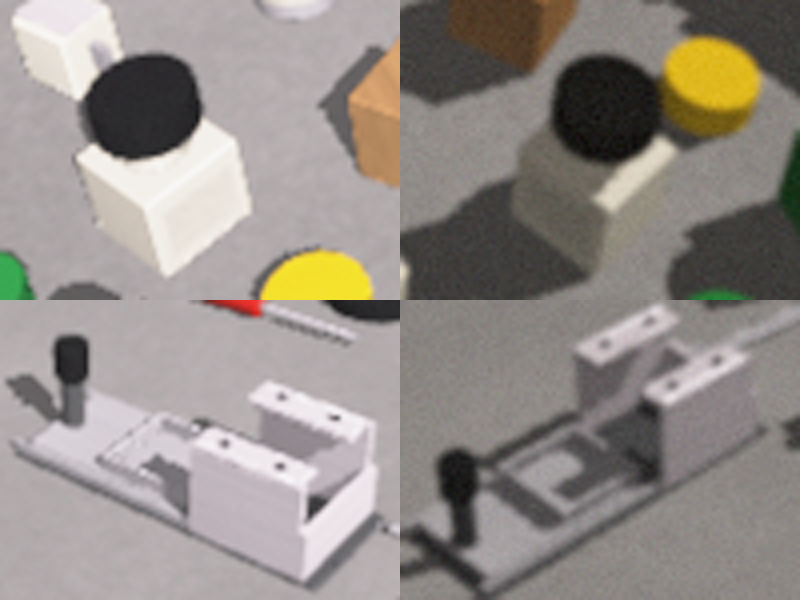

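Crop check: square white body with black ribbed cap in both views, so the choice holds. Scene image px: shoulder corners (127,274), (109.5,261), (149.5,259), bottom front (131,291). Side image px: bottom front (334.5,309). Knob tops are at (233,235.5) scene and (195,189) side.

Run:
```python
from h import *
from scipy.optimize import least_squares
S,D=cal('scene'),cal('side')
sc=lambda x,y:(90+x/4,222+y/4); sd=lambda x,y:(285+(x-400)/4,240+y/4)
hs=lambda x,y:(215+x/4,150+(y-300)/4); hd=lambda x,y:(180+(x-400)/4,150+(y-300)/4)
P=lambda n,c,uv,z:print(n,at(c,*uv,z)[:2].round(4))
P('jar s front',S,sc(165,275),0);P('s right',S,sc(250,212),0);P('s frontTop',S,sc(148,210),.06);P('s leftTop',S,sc(78,157),.06);P('s rightTop',S,sc(238,148),.06)
P('d front',D,sd(598,275),0);P('d left',D,sd(513,208),0);P('d frontTop',D,sd(607,208),.06);P('d rightTop',D,sd(675,148),.06)
P('cap s',S,sc(143,88),.104);P('cap d',D,sd(607,90),.104)
P('knob s',S,hs(72,342),.085);P('knob d',D,hd(460,458),.085)
for n,x,y in(('nearFL',193,432),('nearBR',305,487),('nearBin',318,470),('farFin',250,397),('farFout',270,382),('farBout',375,425),('farBin',362,437)):P('fork s '+n,S,hs(x,y),.081)
for n,x,y in(('LF out',577,345),('LB out',660,306),('LB in',678,320),('LF in',592,362),('RF in',645,382),('RF out',665,398),('RB out',752,355),('RB in',735,345)):P('fork d '+n,D,hd(x,y),.081)
for n,x,y in(('L',100,457),('T',160,414)):P('nest s '+n,S,hs(x,y),.026)
for n,x,y in(('L',497,468),('T',585,415),('B',560,520)):P('nest d '+n,D,hd(x,y),.026)
P('base s',S,hs(15,447),0);P('base s BR',S,hs(310,588),0);P('base d B',D,hd(485,598),0); P('base d R',D,hd(765,430),0)
```

```text
jar s front [ 0.5869 -0.3985]
s right [ 0.5832 -0.3408]
s frontTop [ 0.5936 -0.3997]
s leftTop [ 0.5331 -0.4059]
s rightTop [ 0.5906 -0.3426]
d front [ 0.5342 -0.4059]
d left [ 0.5282 -0.3454]
d frontTop [ 0.5317 -0.4043]
d rightTop [ 0.5901 -0.3993]
cap s [ 0.5576 -0.3713]
cap d [ 0.5584 -0.3712]
knob s [0.4542 0.0498]
knob d [0.458  0.0469]
fork s nearFL [0.5968 0.0277]
fork s nearBR [0.6927 0.031 ]
fork s nearBin [0.6874 0.0522]
fork s farFin [0.5971 0.0896]
fork s farFout [0.595  0.1154]
fork s farBout [0.6838 0.1229]
fork s farBin [0.6859 0.1045]
fork d LF out [0.5981 0.1151]
fork d LB out [0.6781 0.1202]
fork d LB in [0.6775 0.0963]
fork d LF in [0.5945 0.0903]
fork d RF in [0.6107 0.0465]
fork d RF out [0.6106 0.0222]
fork d RB out [0.6929 0.0261]
fork d RB in [0.691  0.0438]
nest s L [0.5168 0.0157]
nest s T [0.5103 0.089 ]
nest d L [0.5067 0.0881]
nest d T [0.5933 0.1021]
nest d B [0.5112 0.012 ]
base s [0.4336 0.0048]
base s BR [0.7048 0.0309]
base d B [0.4411 0.0012]
base d R [0.7116 0.0306]
```

Run:
```python
from h import *
delta([.50,.05,.30],3.235)
```

```text
shift cm [-44.21 -38.56  -5.5 ]
rotvec [-0.0017 -0.0006 -0.4892]
```

>>> move_arm(
  deltas=[
    [8.5,-14.8,-12.9,-1.8,0,0,-0.489],
    [8.5,-14.8,-12.9,-1.8,0,0,-0.489],
    [8.5,-14.8,-12.9,-1.8,0,0,-0.489],
    [8.5,-14.8,-12.9,-1.8,0,0,-0.489],
    [8.5,-14.8,-12.9,-1.8,0,0,-0.489],
  ],
)

```text
clock: 0.57
ee_pos: [0.3281, 0.3984, 0.2632]
ee_rot: [-0.0, -0.049, 0.999, -0.0]
wrist_force: [1.2, -0.4, -0.2]
finger_gap: 0.0849
```

>>> move_arm(
  deltas=[
    [8.5,-7,-18.3,-1.85,0,0,0],
    [8.5,-7,-18.3,-1.85,0,0,0],
    [8.5,-7,-18.3,-1.85,0,0,0],
    [8.5,-7,-18.3,-1.85,0,0,0],
    [8.5,-7,-18.3,-1.85,0,0,0],
  ],
)

```text
clock: 0.98
ee_pos: [0.4152, 0.2222, 0.282]
ee_rot: [0.0, -0.046, 0.999, -0.0]
wrist_force: [-0.1, -0.5, 0.5]
finger_gap: 0.0855
```

>>> move_arm(
  deltas=[
    [8.5,-7,-18.3,-1.85,0,0,0],
    [8.5,-7,-18.3,-1.85,0,0,0],
    [8.5,-7,-18.3,-1.85,0,0,0],
    [8.5,-7,-18.3,-1.85,0,0,0],
    [8.5,-7,-18.3,-1.85,0,0,0],
  ],
)

```text
clock: 1.4
ee_pos: [0.5022, 0.0462, 0.3005]
ee_rot: [0.0, -0.046, 0.999, -0.0]
wrist_force: [0.8, 1.1, -0.0]
finger_gap: 0.0852
```

Run:
```python
from h import *
st()
c=cap('wrist','w1'); print(ray(c,256,192))
cv2.imwrite('pics/w1b.png',cv2.resize(c['img'],(800,600),interpolation=cv2.INTER_CUBIC))
```

```text
1.4 [0.5022 0.0462 0.3005] [ 3.00e-04 -4.56e-02  9.99e-01 -4.00e-04] F [ 0.8  1.1 -0. ] gap 0.0852 q [-3.60e-02  3.60e-02 -1.94e-01  1.34e+00 -1.00e-03 -1.27e-01]
(array([0.42211419, 0.03811569, 0.42958113]), array([ 0.31757628,  0.03167171, -0.94773167]))
```

View pics/w1b.png

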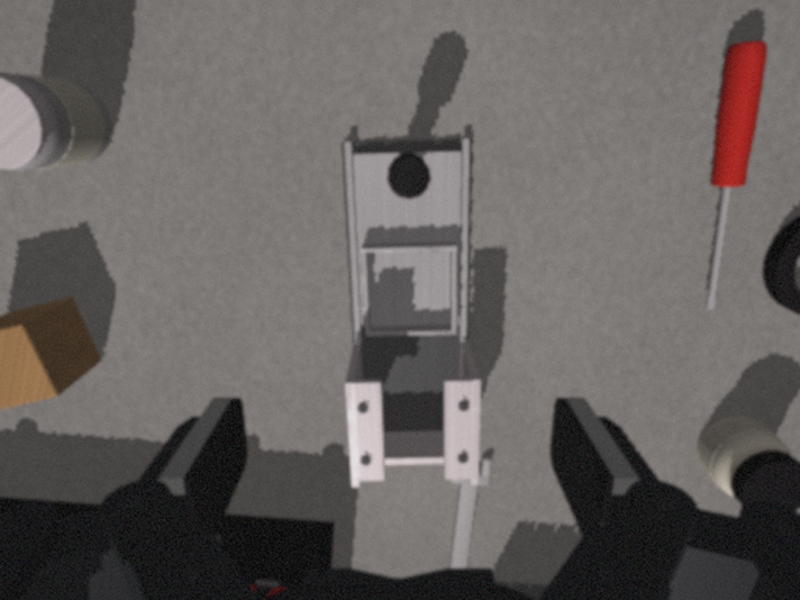

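Wrist view (800-px): knob top at (408,175). Nest wall tops run from about (362,247) to (459,247) at the front and (365,333) to (459,333) at the back. Fork plates have outer edges x=347 and 481, slot 383 to 444, y 381 to 462–480.

Run:
```python
from h import *
W=cal('w1')
k=.64
for n,u,v,z in(('knob',408.5,175,.085),('nFL',362,247,.026),('nFR',459,248,.026),('nBL',365,333,.026),('nBR',459,333,.026),('forkFLout',347,382,.081),('forkFLin',382,382,.081),('forkFRin',444,380,.081),('forkFRout',479,380,.081),('forkBLin',384,479,.081),('forkBRin',446,478,.081),('railL top',347,140,.012),('railR',470,137,.012)):
    print(n,at(W,u*k,v*k,z)[:2].round(4))
```

```text
knob [0.4541 0.0472]
nFL [0.5171 0.0184]
nFR [0.511 0.093]
nBL [0.5882 0.0259]
nBR [0.5811 0.102 ]
forkFLout [0.605  0.0173]
forkFLin [0.6026 0.0426]
forkFRin [0.5969 0.0872]
forkFRout [0.5945 0.1124]
forkBLin [0.6857 0.051 ]
forkBRin [0.6803 0.0987]
railL top [0.4395 0.0007]
railR [0.4289 0.0923]
```

>>> move_arm(
  deltas=[
    [8.5,1.9,-20.6,0,0,0,0],
    [8.5,1.9,-20.6,0,0,0,0],
    [8.5,1.9,-20.6,0,0,0,0],
    [8.5,1.9,-20.6,0,0,0,0],
    [8.5,1.9,-20.6,0,0,0,0],
  ],
)

```text
clock: 1.87
ee_pos: [0.501, -0.1593, 0.3001]
ee_rot: [-0.0, -0.047, 0.999, 0.0]
wrist_force: [1.4, -0.2, -0.4]
finger_gap: 0.0851
```

>>> move_arm(
  deltas=[
    [8.5,1.9,-20.8,0,0,0,0],
    [8.5,1.9,-20.8,0,0,0,0],
    [8.5,1.9,-20.8,0,0,0,0],
    [8.5,1.9,-20.8,0,0,0,0],
    [8.5,1.9,-20.8,0,0,0,0],
  ],
)

```text
clock: 2.28
ee_pos: [0.5014, -0.3676, 0.2999]
ee_rot: [-0.0, -0.046, 0.999, 0.0]
wrist_force: [0.2, 0.8, -0.2]
finger_gap: 0.0846
```

Run:
```python
from h import *
st()
c=cap('wrist','w2'); print(ray(c,256,192))
cv2.imwrite('pics/w2b.png',cv2.resize(c['img'],(800,600),interpolation=cv2.INTER_CUBIC))
```

```text
2.28 [ 0.5014 -0.3676  0.2999] [-1.000e-04 -4.650e-02  9.989e-01  3.000e-04] F [ 0.2  0.8 -0.2] gap 0.0846 q [-0.737  0.249  0.053  1.375  0.    -0.83 ]
(array([ 0.42146351, -0.37604411,  0.42907274]), array([ 0.31647311,  0.03353227, -0.94803663]))
```

View pics/w2b.png

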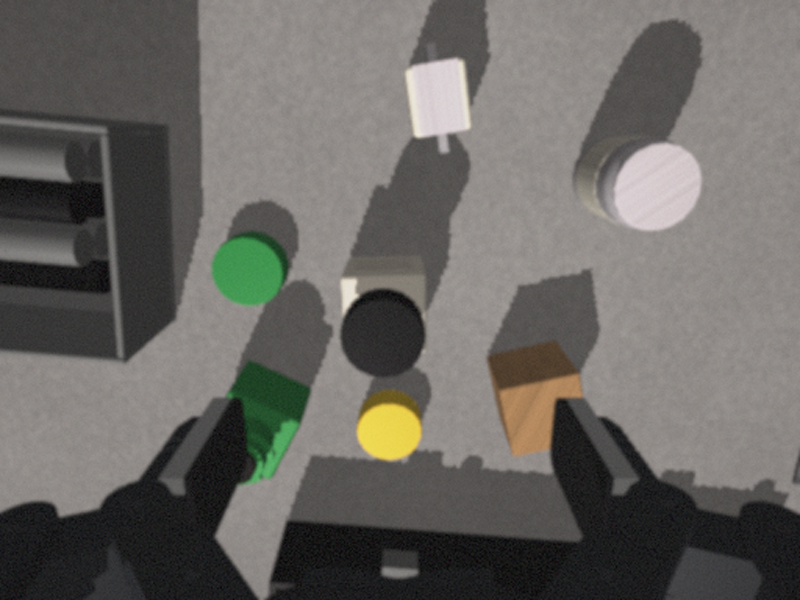

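Wrist view: jar cap circle centre (383,333). The body's −x bottom edge runs from (346,263) to (423,257) and its shoulder edge from (341,281) to (426,275). Green jar at (265,425), carton (535,400), yellow cap (389,426).

Run:
```python
from h import *
W=cal('w2');k=.64
for n,u,v,z in(('cap',383,333,.104),('botL',346,263,0),('botR',423,257,0),('topL',341,281,.06),('topR',426,275,.06),('carton',540,385,.065),('green',265,425,.06)):
    print(n,at(W,u*k,v*k,z)[:2].round(4))
```

```text
cap [ 0.5537 -0.3735]
botL [ 0.5367 -0.4085]
botR [ 0.5256 -0.3455]
topL [ 0.5343 -0.4067]
topR [ 0.5241 -0.3462]
carton [ 0.6008 -0.251 ]
green [ 0.6583 -0.4593]
```

>>> move_arm(
  deltas=[
    [8.5,2,0,8,0,0,0],
    [8.5,2,0,8,0,0,0],
    [8.5,2,0,8,0,0,0],
    [8.5,2,0,8,0,0,0],
  ],
)

```text
clock: 2.67
ee_pos: [0.4792, -0.3649, 0.2165]
ee_rot: [-0.003, -0.046, 0.999, 0.004]
wrist_force: [0.7, -1.0, 0.5]
finger_gap: 0.0848
```

Run:
```python
from h import *
st()
c=cap('wrist','w3')
uv=proj(c,[[.556,-.3725,.104],[.556,-.3725,0]]); print(uv)
u,v=uv.mean(0).round().astype(int); x0=max(0,u-100);y0=max(0,v-80)
cv2.imwrite('pics/w3b.png',cv2.resize(c['img'][y0:y0+150,x0:x0+200],(800,600),interpolation=cv2.INTER_CUBIC)); print(x0,y0)
```

```text
2.67 [ 0.4792 -0.3649  0.2165] [-0.0034 -0.0464  0.9989  0.0037] F [ 0.7 -1.   0.5] gap 0.0848 q [-0.758  0.259 -0.111  1.211  0.    -0.851]
[[236.72659135 280.57445376]
 [240.78005084 227.85197969]]
139 174
```

View pics/w3b.png

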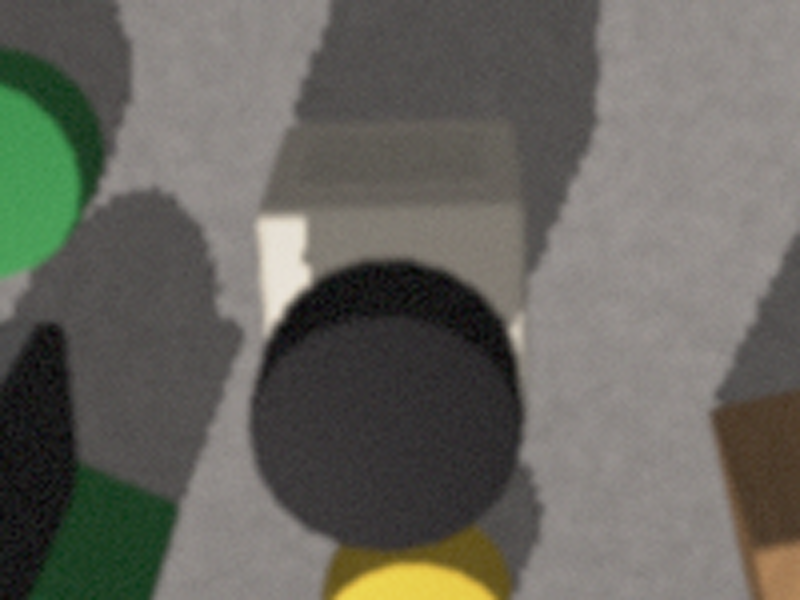

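Crop: cap top ellipse centre (387,431), shoulder edge (258,215) to (525,205), bottom edge (290,126) to (513,120).

Run:
```python
from h import *
W=cal('w3')
p=lambda u,v,z:at(W,139+u/4,174+v/4,z)[:2]
print('cap',p(387,431,.104).round(4))
for a,b in((p(290,126,0),p(513,120,0)),(p(258,215,.06),p(525,205,.06))):
    d=b-a; y=np.arctan2(-d[0],d[1]); print(a.round(4),b.round(4),np.linalg.norm(d).round(4),'yaw',y.round(3),'ctr',((a+b)/2+.031*np.array([np.cos(y),np.sin(y)])).round(4))
st()
delta([.556,-.373,.16],3.24)
```

```text
cap [ 0.5572 -0.3732]
[ 0.5327 -0.4061] [ 0.5255 -0.3463] 0.0601 yaw 0.119 ctr [ 0.5599 -0.3725]
[ 0.5319 -0.4066] [ 0.524  -0.3463] 0.0608 yaw 0.131 ctr [ 0.5587 -0.3724]
2.72 [ 0.4822 -0.3673  0.2206] [-2.000e-04 -4.670e-02  9.989e-01  4.000e-04] F [ 0.6 -0.2  1.1] gap 0.0849 q [-0.758  0.257 -0.104  1.21   0.    -0.851]
shift cm [-7.29 -1.26  6.05]
rotvec [ 0.0009 -0.0004 -0.005 ]
```

>>> move_arm(
  deltas=[
    [8.5,-7.5,-1.3,6,0,0,0],
    [8.5,-7.5,-1.3,6,0,0,0],
    [8.5,-7.5,-1.3,6,0,0,0],
    [8.5,-7.5,-1.3,6,0,0,0],
    [8.5,-7.5,-1.3,6,0,0,0],
  ],
)

```text
clock: 3.13
ee_pos: [0.5604, -0.3747, 0.1632]
ee_rot: [0.001, -0.047, 0.999, -0.002]
wrist_force: [-0.1, -0.5, 0.8]
finger_gap: 0.0849
```

Run:
```python
from h import *
st(); delta([.558,-.373,.09],3.24)
```

```text
3.13 [ 0.5604 -0.3747  0.1632] [ 0.0014 -0.0474  0.9989 -0.0015] F [-0.1 -0.5  0.8] gap 0.0849 q [-0.685  0.408 -0.02   1.139 -0.    -0.78 ]
shift cm [0.24 0.21 7.32]
rotvec [-0.0032  0.0027 -0.0036]
```

>>> move_arm(
  deltas=[
    [8.5,0,0.15,3.5,0,0,0],
    [8.5,0,0.15,7,0,0,0],
    [8.5,0,0.15,7,0,0,0],
    [8.5,0,0.15,7,0,0,0],
    [8.5,0,0.15,7,0,0,0],
  ],
  force=60,
)

```text
clock: 3.55
ee_pos: [0.5588, -0.3736, 0.0936]
ee_rot: [0.001, -0.046, 0.999, -0.001]
wrist_force: [0.7, -0.4, 1.2]
finger_gap: 0.0849
```

>>> move_arm(
  deltas=[
    [5,0,0,0,0,0,0],
    [5,0,0,0,0,0,0],
    [5,0,0,0,0,0,0],
    [5,0,0,0,0,0,0],
    [5,0,0,0,0,0,0],
  ],
  force=60,
)

```text
clock: 3.97
ee_pos: [0.5592, -0.3732, 0.0936]
ee_rot: [0.002, -0.047, 0.999, -0.001]
wrist_force: [-1.8, 2.3, 6.7]
finger_gap: 0.0546
```

Run:
```python
from h import *
st()
```

```text
3.97 [ 0.5592 -0.3732  0.0936] [ 0.0017 -0.0466  0.9989 -0.0013] F [-1.8  2.3  6.7] gap 0.0546 q [-0.685  0.462 -0.097  1.008  0.    -0.778]
```

>>> move_arm(
  deltas=[
    [5,0,0,-2,0,0,0],
    [5,0,0,-5,0,0,0],
    [5,0,0,-9,0,0,0],
    [5,0,0,-12,0,0,0],
    [5,0,0,-14,0,0,0],
  ],
)

```text
clock: 4.38
ee_pos: [0.5588, -0.3732, 0.2349]
ee_rot: [0.002, -0.047, 0.999, -0.002]
wrist_force: [1.1, -0.0, -3.3]
finger_gap: 0.0545
```

>>> move_arm(
  deltas=[
    [5,-0.2,2.5,0,0,0,0],
    [5,-0.4,6,0,0,0,0],
    [5,-0.7,9.5,0,0,0,0],
    [5,-0.9,13,0,0,0,0],
    [5,-1.1,16.5,0,0,0,0],
  ],
)

```text
clock: 4.8
ee_pos: [0.5527, -0.2055, 0.2304]
ee_rot: [-0.0, -0.046, 0.999, 0.0]
wrist_force: [0.4, 0.8, -3.7]
finger_gap: 0.0544
```

>>> move_arm(
  deltas=[
    [5,-0.2,3.5,0,0,0,0],
    [5,-0.4,7,0,0,0,0],
    [5,-0.7,10.5,0,0,0,0],
    [5,-0.9,14,0,0,0,0],
    [5,-1.1,16.5,0,0,0,0],
  ],
)

```text
clock: 5.22
ee_pos: [0.5478, -0.0389, 0.2305]
ee_rot: [-0.0, -0.047, 0.999, 0.001]
wrist_force: [-0.8, -0.5, -3.9]
finger_gap: 0.0547
```

>>> move_arm(
  deltas=[
    [5,-0.1,3,0,0,0,0],
    [5,-0.3,6,0,0,0,0],
    [5,-0.5,8.5,0,0,0,0],
    [5,-0.7,10.1,0,0,0,0],
    [5,-0.7,10.1,0,0,0,0],
  ],
)

```text
clock: 5.63
ee_pos: [0.5459, 0.0626, 0.2305]
ee_rot: [-0.0, -0.049, 0.999, 0.001]
wrist_force: [0.3, 0.6, -3.5]
finger_gap: 0.0546
```

Run:
```python
from h import *
st()
a=[cap(n,n+'4') for n in('scene','side','wrist')]
T=np.array([.549,.0588])
def cr(c,s):
    u,v=proj(c,[.549,.0588,.1])[0].round().astype(int); x0=max(0,min(u-50,412));y0=max(0,min(v-45,309)); print(x0,y0)
    return cv2.resize(c['img'][y0:y0+75,x0:x0+100],(400,300),interpolation=cv2.INTER_CUBIC)
w=a[2]['img'][192:,128:384]
cv2.imwrite('pics/p4.png',np.vstack([np.hstack([cr(a[0],4),cr(a[1],4)]),np.hstack([cv2.resize(w,(400,300),interpolation=cv2.INTER_CUBIC),cv2.resize(a[2]['img'],(400,300))])]))
```

```text
5.63 [0.5459 0.0626 0.2305] [-1.000e-04 -4.860e-02  9.988e-01  8.000e-04] F [ 0.3  0.6 -3.5] gap 0.0546 q [-0.004  0.152 -0.214  1.205  0.002 -0.102]
208 122
171 126
```

View pics/p4.png

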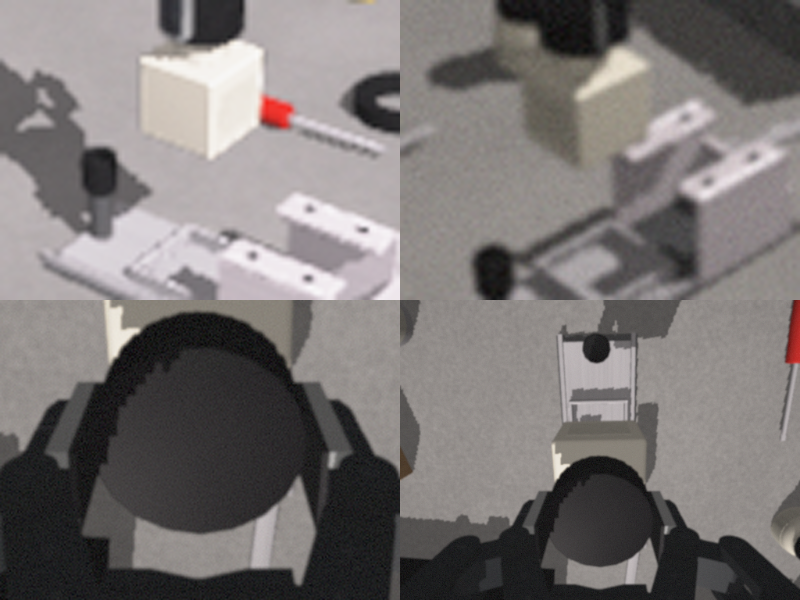

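Jar hangs level in the jaws over the tray. Scene crop: body bottom corners (143,130), (209,157), (262,113). Side crop: (525,130), (580,165). Wrist: cap top centre (201,440) in the lower-left crop, shoulder edge (553,440) to (646,438) lower right.

Run:
```python
from h import *
S,D,W=cal('scene4'),cal('side4'),cal('wrist4'); zb=.137
s=lambda u,v,z:at(S,208+u/4,122+v/4,z)[:2]; d=lambda u,v,z:at(D,171+(u-400)/4,126+v/4,z)[:2]
w=lambda u,v,z:at(W,(u-400)*1.28,(v-300)*1.28,z)[:2]
print('cap w',at(W,128+201/1.5625,192+140/1.5625,zb+.104)[:2].round(4))
for n,a,b in(('w sh',w(553,440,zb+.06),w(646,438,zb+.06)),('w bot',w(563,424,zb),w(641,424,zb)),('s leftface',s(143,130,zb),s(209,157,zb)),('s right',s(209,157,zb),s(262,113,zb)),('d',d(525,130,zb),d(580,165,zb)),('d up',d(583,98,zb+.06),d(650,62,zb+.06))):
    e=b-a;print(n,a.round(4),b.round(4),np.linalg.norm(e).round(4),np.arctan2(e[1],e[0]).round(3),'mid',((a+b)/2).round(4))
# current knob
print('knob s',s(98,155,.085).round(4),'knob d',d(494,262,.085).round(4),'knob w',w(596,348,.085).round(4))
```

```text
cap w [0.5434 0.0595]
w sh [0.5166 0.0268] [0.5097 0.0853] 0.0589 1.689 mid [0.5132 0.056 ]
w bot [0.5202 0.0256] [0.5139 0.0917] 0.0664 1.666 mid [0.5171 0.0586]
s leftface [0.5152 0.0342] [0.5736 0.0392] 0.0586 0.085 mid [0.5444 0.0367]
s right [0.5736 0.0392] [0.5603 0.1115] 0.0736 1.752 mid [0.5669 0.0753]
d [0.5143 0.0934] [0.5216 0.0356] 0.0582 -1.444 mid [0.5179 0.0645]
d up [0.5201 0.0227] [0.5786 0.0323] 0.0593 0.162 mid [0.5493 0.0275]
knob s [0.4542 0.0477] knob d [0.4526 0.0403] knob w [0.4551 0.0472]
```

>>> move_arm(
  deltas=[
    [5,-0.37,-0.39,3,0,0,0],
    [5,-0.37,-0.39,6,0,0,0],
    [5,-0.37,-0.39,9,0,0,0],
    [5,-0.37,-0.39,10.2,0,0,0],
    [5,-0.37,-0.39,10.2,0,0,0],
  ],
)

```text
clock: 6.2
ee_pos: [0.5471, 0.0549, 0.1246]
ee_rot: [-0.004, -0.046, 0.999, 0.0]
wrist_force: [0.0, -0.4, -3.9]
finger_gap: 0.0548
```

Run:
```python
from h import *
s0=st(); e=s0['ee_pos']
print('wrist px of tcp axis', proj(cal('wrist4'),[.5459,.0626,.241]))
a=[cap(n,n+'5') for n in('scene','side','wrist')]
def cr(c):
    u,v=proj(c,[.549,.0588,.03])[0].round().astype(int); x0=u-33;y0=v-30; print(x0,y0)
    return cv2.resize(c['img'][y0:y0+50,x0:x0+66],(400,300),interpolation=cv2.INTER_CUBIC)
w=a[2]['img'][144:336,128:384]; w=cv2.resize(w,(400,300),interpolation=cv2.INTER_CUBIC)
cv2.imwrite('pics/p5.png',np.vstack([np.hstack([cr(a[0]),cr(a[1])]),np.hstack([w,w])]))
```

```text
6.2 [0.5471 0.0549 0.1246] [-4.200e-03 -4.580e-02  9.989e-01  1.000e-04] F [ 0.  -0.4 -3.9] gap 0.0548 q [-0.017  0.243 -0.339  0.996 -0.    -0.109]
wrist px of tcp axis [[263.72103102 287.59999543]]
225 156
189 160
```

View pics/p5.png

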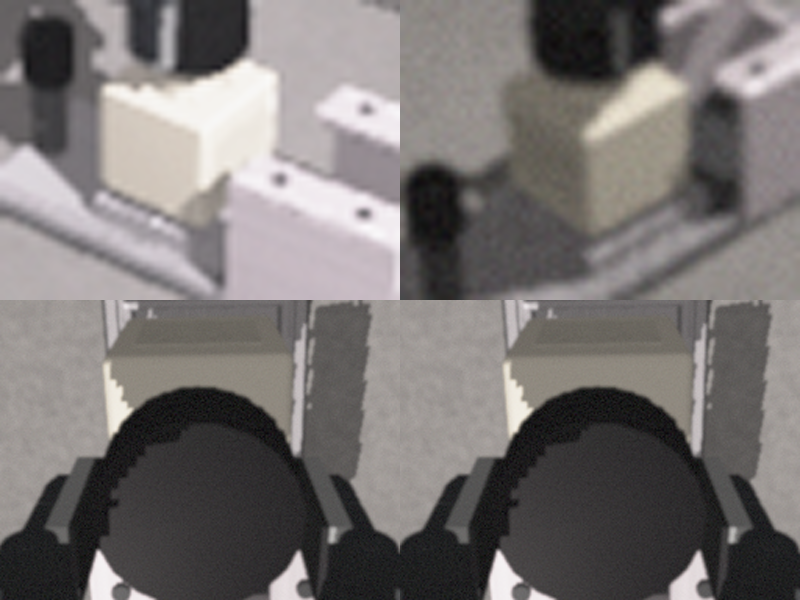

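Run:
```python
from h import *
e=st()['ee_pos']; zb=e[2]-.0936; print(zb)
S,D,W=cal('scene5'),cal('side5'),cal('wrist5')
s=lambda u,v,z:at(S,225+u*.165,156+v/6,z)[:2]; d=lambda u,v,z:at(D,189+(u-400)*.165,160+v/6,z)[:2]; w=lambda u,v,z:at(W,128+u*.64,144+(v-300)*.64,z)[:2]
for n,p in(('s L',s(103,187,zb)),('s F',s(203,224,zb)),('s Ltop',s(102,87,zb+.06)),('s Ftop',s(203,132,zb+.06)),('s Rtop',s(277,72,zb+.06)),
 ('d F',d(588,233,zb)),('d L',d(513,183,zb)),('d R',d(690,172,zb)),('d Ftop',d(585,137,zb+.06)),('d Rtop',d(688,85,zb+.06)),('d Ltop',d(508,88,zb+.06)),
 ('w cap',w(202,508,zb+.104)),('w TL',w(105,358,zb+.06)),('w TR',w(292,353,zb+.06)),
 ('wall s L',s(95,197,.026)),('wall s F',s(188,238,.026)),('knob s',s(48,28,.085)),('knob d',d(436,178,.085))): print(n,p.round(4))
```

```text
6.35 [0.5521 0.0555 0.13  ] [ 1.400e-03 -4.620e-02  9.989e-01 -1.000e-04] F [ 0.6 -0.5 -2.1] gap 0.0546 q [-0.016  0.239 -0.332  0.997 -0.    -0.109]
0.036399015850755986
s L [0.5238 0.0171]
s F [0.5798 0.028 ]
s Ltop [0.5254 0.0154]
s Ftop [0.5856 0.0199]
s Rtop [0.5763 0.0828]
d F [0.5196 0.0237]
d L [0.512  0.0765]
d R [0.5835 0.0323]
d Ftop [0.5188 0.0186]
d Rtop [0.5779 0.0229]
d Ltop [0.5113 0.071 ]
w cap [0.5454 0.0549]
w TL [0.522  0.0222]
w TR [0.5149 0.0807]
wall s L [0.5167 0.0186]
wall s F [0.573  0.0251]
knob s [0.4548 0.0489]
knob d [0.4575 0.0464]
```

>>> move_arm(
  deltas=[
    [5,0,0,0,0,0,0],
    [5,0,0,0,0,0,0],
    [5,0,0,0,0,0,0],
    [5,0,0,0,0,0,0],
  ],
)

```text
clock: 6.68
ee_pos: [0.5513, 0.056, 0.1294]
ee_rot: [0.001, -0.047, 0.999, -0.0]
wrist_force: [0.1, -0.7, -2.7]
finger_gap: 0.0546
```

>>> move_arm(
  deltas=[
    [5,0,0,0,0,0,0],
    [5,0,0,0,0,0,0],
    [5,0,0,0,0,0,0],
  ],
)

```text
clock: 6.93
ee_pos: [0.5506, 0.056, 0.1284]
ee_rot: [0.0, -0.047, 0.999, -0.0]
wrist_force: [0.0, -0.4, -3.9]
finger_gap: 0.0548
```

Run:
```python
from h import *
e=st()['ee_pos']; delta([.550,.0592,.1275],3.25)
a=[cap(n,n+'6') for n in('scene','side')]
def cr(c):
    u,v=proj(c,[.549,.0588,.03])[0].round().astype(int); x0=u-25;y0=v-27; print(x0,y0)
    return cv2.resize(c['img'][y0:y0+50,x0:x0+50],(400,400),interpolation=cv2.INTER_CUBIC)
cv2.imwrite('pics/p6.png',np.hstack([cr(a[0]),cr(a[1])]))
```

```text
6.93 [0.5506 0.056  0.1284] [ 0.     -0.0466  0.9989 -0.    ] F [ 0.  -0.4 -3.9] gap 0.0548 q [-0.015  0.24  -0.335  0.996 -0.    -0.109]
shift cm [0.03 0.32 0.09]
rotvec [-0.      0.     -0.0151]
233 159
197 163
```

View pics/p6.png

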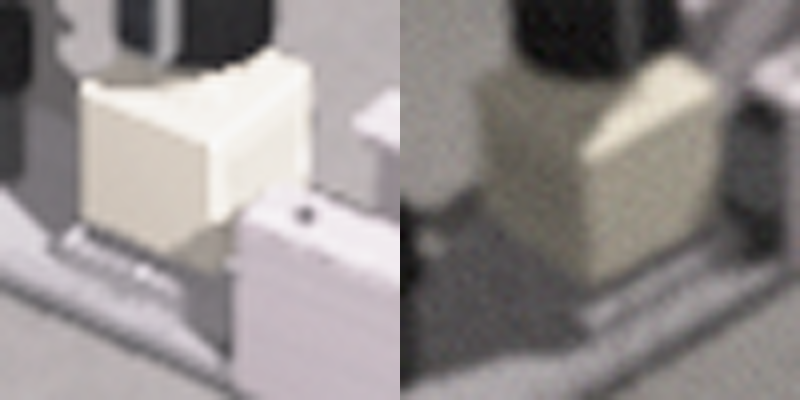

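Run:
```python
from h import *
zb=.0348
S,D=cal('scene6'),cal('side6')
s=lambda u,v,z:at(S,233+u/8,159+v/8,z)[:2]; d=lambda u,v,z:at(D,197+(u-400)/8,163+v/8,z)[:2]
off=lambda lx,ly:np.array([lx*.993-ly*.115,lx*.115+ly*.993])
h=.031
for n,p,o in(('s L',s(83,222,zb),(-h,-h)),('s F',s(210,268,zb),(h,-h)),('s Ltop',s(81,85,zb+.06),(-h,-h)),('s Ftop',s(209,145,zb+.06),(h,-h)),('s Rtop',s(312,65,zb+.06),(h,h)),
 ('d F',d(588,278,zb),(-h,-h)),('d R',d(718,212,zb),(h,-h)),('d Ftop',d(583,158,zb+.06),(-h,-h)),('d Rtop',d(720,85,zb+.06),(h,-h)),('d Ltop',d(478,85,zb+.06),(-h,h))): print(n,p.round(4),'ctr',(p-off(*o)).round(4))
# predicted pixels of nest wall for centre guess
c=np.array([.549,.059])
for nm,C,x0,y0,ad in(('s',S,233,159,0),('d',D,197,163,400)):
  for o in((-.037,-.037),(.037,-.037),(-.037,.037)):
    for z in(.026,.006):
      q=proj(C,[*(c+off(*o)),z])[0]; print(nm,o,z,((q-[x0,y0])*8+[ad,0]).round(0))
```

```text
s L [0.5237 0.0231] ctr [0.551  0.0574]
s F [0.5773 0.0342] ctr [0.5429 0.0614]
s Ltop [0.5231 0.0231] ctr [0.5503 0.0575]
s Ftop [0.5823 0.0261] ctr [0.548  0.0533]
s Rtop [0.5744 0.091 ] ctr [0.5471 0.0566]
d F [0.5243 0.0285] ctr [0.5515 0.0628]
d R [0.5822 0.031 ] ctr [0.5478 0.0582]
d Ftop [0.5208 0.0202] ctr [0.5481 0.0545]
d Rtop [0.5817 0.026 ] ctr [0.5473 0.0532]
d Ltop [0.5148 0.0772] ctr [0.5491 0.05  ]
s (-0.037, -0.037) 0.026 [ 60. 239.]
s (-0.037, -0.037) 0.006 [ 60. 282.]
s (0.037, -0.037) 0.026 [222. 311.]
s (0.037, -0.037) 0.006 [220. 355.]
s (-0.037, 0.037) 0.026 [176. 151.]
s (-0.037, 0.037) 0.006 [175. 193.]
d (-0.037, -0.037) 0.026 [587. 321.]
d (-0.037, -0.037) 0.006 [590. 364.]
d (0.037, -0.037) 0.026 [743. 229.]
d (0.037, -0.037) 0.006 [745. 271.]
d (-0.037, 0.037) 0.026 [456. 226.]
d (-0.037, 0.037) 0.006 [461. 268.]
```

>>> move_arm(
  deltas=[
    [5,0,0.28,0,0,0,0],
    [5,0,0.28,0,0,0,0],
    [5,0,0.28,0.5,0,0,0],
    [5,0,0.28,0.8,0,0,0],
    [5,0,0.28,0.8,0,0,0],
  ],
)

```text
clock: 7.45
ee_pos: [0.5495, 0.0588, 0.1192]
ee_rot: [-0.001, -0.047, 0.999, 0.0]
wrist_force: [0.3, 0.7, -4.3]
finger_gap: 0.0549
```

>>> move_arm(
  deltas=[
    [5,0,0,0.2,0,0,0],
    [5,0,0,0.4,0,0,0],
    [5,0,0,0.6,0,0,0],
    [5,0,0,0.6,0,0,0],
    [5,0,0,0.6,0,0,0],
  ],
)

```text
clock: 7.87
ee_pos: [0.5502, 0.0587, 0.1141]
ee_rot: [-0.0, -0.047, 0.999, 0.0]
wrist_force: [0.2, 1.0, -3.1]
finger_gap: 0.0547
```

>>> move_arm(
  deltas=[
    [5,0,0,0.2,0,0,0],
    [5,0,0,0.4,0,0,0],
    [5,0,0,0.6,0,0,0],
    [5,0,0,0.75,0,0,0],
    [5,0,0,0.75,0,0,0],
  ],
)

```text
clock: 8.28
ee_pos: [0.5499, 0.0588, 0.1063]
ee_rot: [-0.0, -0.047, 0.999, 0.0]
wrist_force: [-0.8, -0.4, -4.1]
finger_gap: 0.0545
```

>>> move_arm(
  deltas=[
    [5,0,0,0,0,0,0],
    [5,0,0,0.1,0,0,0],
    [5,0,0,0.1,0,0,0],
    [5,0,0,0.1,0,0,0],
  ],
)

```text
clock: 8.62
ee_pos: [0.5505, 0.0587, 0.106]
ee_rot: [0.0, -0.047, 0.999, -0.0]
wrist_force: [-0.3, -0.5, -2.4]
finger_gap: 0.0548
```

>>> move_arm(
  deltas=[
    [5,0,0,0.08,0,0,0],
    [5,0,0,0.08,0,0,0],
    [8.5,0,0,0.08,0,0,0],
    [8.5,0,0,0.08,0,0,0],
    [8.5,0,0,0.08,0,0,0],
  ],
)

```text
clock: 9.03
ee_pos: [0.5508, 0.0587, 0.1052]
ee_rot: [0.0, -0.047, 0.999, -0.0]
wrist_force: [-0.3, -0.7, 0.3]
finger_gap: 0.0849
```

>>> move_arm(
  deltas=[
    [8.5,0,0,0,0,0,0],
    [8.5,0,0,0,0,0,0],
    [8.5,0,0,0,0,0,0],
    [8.5,0,0,-4,0,0,0],
    [8.5,0,0,-8,0,0,0],
  ],
)

```text
clock: 9.45
ee_pos: [0.5473, 0.0587, 0.1828]
ee_rot: [-0.004, -0.047, 0.999, 0.0]
wrist_force: [1.2, 0.4, 0.6]
finger_gap: 0.0851
```

Run:
```python
from h import *
st()
a=[cap(n,n+'7') for n in('scene','side','wrist')]; st()
def cr(c):
    u,v=proj(c,[.549,.0588,.06])[0].round().astype(int); x0=u-50;y0=v-38; print(x0,y0)
    return cv2.resize(c['img'][y0:y0+75,x0:x0+100],(400,300),interpolation=cv2.INTER_CUBIC)
cv2.imwrite('pics/p7.png',np.vstack([np.hstack([cr(a[0]),cr(a[1])]),np.hstack([cv2.resize(a[2]['img'],(400,300)),cv2.resize(a[2]['img'][192:,128:384],(400,300),interpolation=cv2.INTER_CUBIC)])]))
```

```text
9.45 [0.5473 0.0587 0.1828] [-4.000e-03 -4.660e-02  9.989e-01  2.000e-04] F [1.2 0.4 0.6] gap 0.0851 q [-0.011  0.192 -0.27   1.117 -0.    -0.104]
9.6 [0.5538 0.0587 0.1893] [ 4.500e-03 -4.660e-02  9.989e-01 -3.000e-04] F [ 0.4 -0.7 -0.5] gap 0.0847 q [-0.01   0.187 -0.262  1.113 -0.    -0.104]
208 140
171 144
```

View pics/p7.png

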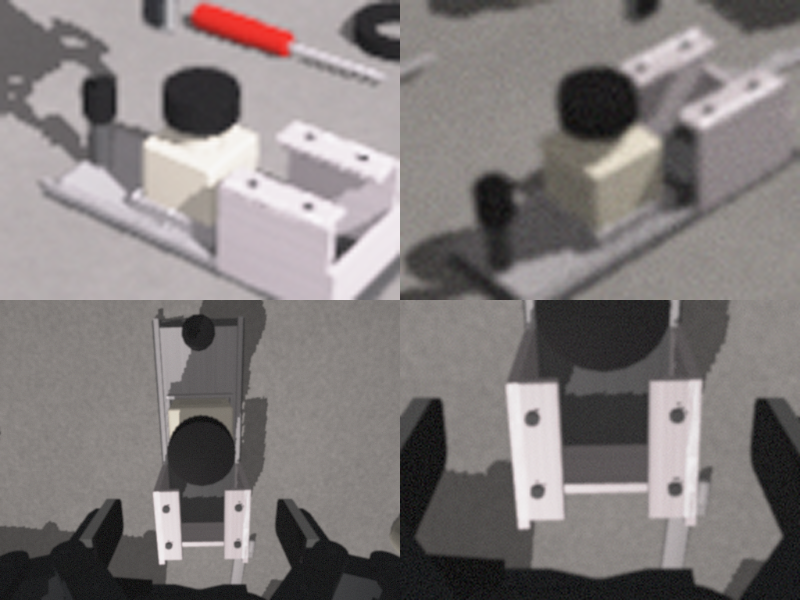

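Placed and released: both views show the jar upright in the nest with its cap on, gripper clear. Next is the knob.

>>> move_arm(
  deltas=[
    [8.5,4,-0.1,0,0,0,-0.02],
    [8.5,8,-0.2,0,0,0,-0.02],
    [8.5,9.6,-0.2,0,0,0,-0.02],
    [8.5,9.6,-0.2,0,0,0,-0.02],
    [8.5,9.6,-0.2,0,0,0,-0.02],
  ],
  force=30,
)

```text
clock: 10.02
ee_pos: [0.4537, 0.0478, 0.1841]
ee_rot: [-0.001, -0.056, 0.998, 0.0]
wrist_force: [0.6, -0.3, 0.9]
finger_gap: 0.0851
```

>>> move_arm(
  deltas=[
    [8.5,0,0,3,0,0,0],
    [8.5,0,0,6,0,0,0],
    [8.5,0,0,9,0,0,0],
    [8.5,0,0,10.5,0,0,0],
    [8.5,0,0,10.5,0,0,0],
  ],
)

```text
clock: 10.43
ee_pos: [0.4526, 0.0479, 0.0761]
ee_rot: [-0.004, -0.057, 0.998, 0.0]
wrist_force: [-0.8, 0.4, -0.2]
finger_gap: 0.0852
```

Run:
```python
from h import *
st(); delta([.455,.048,.076],3.2566)
```

```text
10.43 [0.4526 0.0479 0.0761] [-3.600e-03 -5.660e-02  9.984e-01  4.000e-04] F [-0.8  0.4 -0.2] gap 0.0852 q [-0.037  0.145 -0.587  0.846  0.    -0.15 ]
shift cm [-0.24 -0.02  0.01]
rotvec [ 0.0011 -0.0072 -0.0018]
```

Close on the knob, then push.

>>> move_arm(
  deltas=[
    [2,0,0,0,0,0,0],
    [2,0,0,0,0,0,0],
    [2,0,0,0,0,0,0],
    [2,0,0,0,0,0,0],
    [2,0,0,0,0,0,0],
  ],
  force=30,
)

```text
clock: 10.85
ee_pos: [0.4563, 0.0484, 0.0815]
ee_rot: [0.001, -0.057, 0.998, 0.001]
wrist_force: [-1.3, 0.3, 7.8]
finger_gap: 0.0267
```

>>> move_arm(
  deltas=[
    [2,0,0,0,0,0,0],
    [2,0,0,0,0,0,0],
    [2,-0.3,0,0,0,0,0],
    [2,-0.7,0,0,0,0,0],
    [2,-1.2,0,0,0,0,0],
  ],
  force=30,
)

```text
clock: 11.27
ee_pos: [0.467, 0.0496, 0.0815]
ee_rot: [0.0, -0.057, 0.998, 0.001]
wrist_force: [-3.0, 2.1, 9.5]
finger_gap: 0.0267
```

>>> move_arm(
  deltas=[
    [2,-0.8,0,0,0,0,0],
    [2,-1.6,0,0,0,0,0],
    [2,-2.4,0,0,0,0,0],
    [2,-3.2,0,0,0,0,0],
    [2,-4,0,0,0,0,0],
  ],
)

```text
clock: 11.68
ee_pos: [0.5069, 0.0543, 0.0814]
ee_rot: [0.0, -0.057, 0.998, 0.001]
wrist_force: [-3.1, 2.1, 9.4]
finger_gap: 0.0263
```

>>> move_arm(
  deltas=[
    [2,-0.7,0,0,0,0,0],
    [2,-1.4,0,0,0,0,0],
    [2,-2,0,0,0,0,0],
    [2,-2.5,0,0,0,0,0],
    [2,-2.8,0,0,0,0,0],
  ],
)

```text
clock: 12.1
ee_pos: [0.5352, 0.0576, 0.0815]
ee_rot: [0.001, -0.057, 0.998, 0.001]
wrist_force: [-2.3, 2.0, 9.5]
finger_gap: 0.0267
```

>>> move_arm(
  deltas=[
    [2,-0.2,0,0,0,0,0],
    [2,-0.4,0,0,0,0,0],
    [2,-0.6,0,0,0,0,0],
    [2,-0.8,0,0,0,0,0],
    [2,-1,0,0,0,0,0],
  ],
)

```text
clock: 12.52
ee_pos: [0.5445, 0.0587, 0.0815]
ee_rot: [0.0, -0.057, 0.998, 0.001]
wrist_force: [-2.8, 3.0, 8.1]
finger_gap: 0.0269
```

>>> move_arm(
  deltas=[
    [2,-0.2,0,0,0,0,0],
    [2,-0.4,0,0,0,0,0],
    [2,-0.6,0,0,0,0,0],
  ],
)

```text
clock: 12.77
ee_pos: [0.5505, 0.0594, 0.0815]
ee_rot: [0.0, -0.057, 0.998, 0.001]
wrist_force: [-2.6, 1.9, 8.1]
finger_gap: 0.0264
```

>>> move_arm(
  deltas=[
    [2,-0.2,0,0,0,0,0],
    [2,-0.4,0,0,0,0,0],
    [2,-0.6,0,0,0,0,0],
  ],
)

```text
clock: 13.02
ee_pos: [0.5512, 0.0595, 0.0814]
ee_rot: [-0.005, -0.057, 0.998, 0.0]
wrist_force: [-16.7, -0.8, 22.2]
finger_gap: 0.0266
```

>>> move_arm(
  deltas=[
    [2,0,0,0,0,0,0],
  ],
)

```text
clock: 13.1
ee_pos: [0.5512, 0.0595, 0.0814]
ee_rot: [-0.005, -0.057, 0.998, 0.0]
wrist_force: [-13.8, 0.3, 18.8]
finger_gap: 0.0269
```

>>> move_arm(
  deltas=[
    [2,0.4,0,0,0,0,0],
    [8.5,0.4,0,0,0,0,0],
    [8.5,0.4,0,0,0,0,0],
    [8.5,0.4,0,0,0,0,0],
    [8.5,0.4,0,0,0,0,0],
  ],
)

```text
clock: 13.52
ee_pos: [0.5525, 0.0587, 0.0799]
ee_rot: [0.0, -0.057, 0.998, -0.0]
wrist_force: [-0.5, 0.9, -0.5]
finger_gap: 0.0738
```

>>> move_arm(
  deltas=[
    [8.5,0,0,0,0,0,0],
    [8.5,0,0,-3,0,0,0],
    [8.5,0,0,-6,0,0,0],
    [8.5,0,0,-9,0,0,0],
    [8.5,0,0,-11,0,0,0],
  ],
)

```text
clock: 13.93
ee_pos: [0.5536, 0.0588, 0.1928]
ee_rot: [0.002, -0.057, 0.998, -0.0]
wrist_force: [0.8, -0.0, -0.2]
finger_gap: 0.0849
```

Run:
```python
from h import *
st(); delta([.645,.0698,.18],3.2566)
a=[cap(n,n+'8') for n in('scene','side','wrist')]; st()
def cr(c):
    u,v=proj(c,[.62,.066,.06])[0].round().astype(int); x0=u-50;y0=v-38; print(x0,y0)
    return cv2.resize(c['img'][y0:y0+75,x0:x0+100],(400,300),interpolation=cv2.INTER_CUBIC)
cv2.imwrite('pics/p8.png',np.vstack([np.hstack([cr(a[0]),cr(a[1])]),np.hstack([cv2.resize(a[2]['img'],(400,300)),cv2.resize(a[2]['img'][192:,128:384],(400,300),interpolation=cv2.INTER_CUBIC)])]))
```

```text
13.93 [0.5536 0.0588 0.1928] [ 1.500e-03 -5.650e-02  9.984e-01 -2.000e-04] F [ 0.8 -0.  -0.2] gap 0.0849 q [-0.01   0.188 -0.253  1.127 -0.    -0.123]
shift cm [-9.2   0.06  1.3 ]
rotvec [-0.0006  0.0031 -0.0019]
14.08 [0.5542 0.0588 0.1922] [ 2.400e-03 -5.660e-02  9.984e-01 -2.000e-04] F [ 0.5 -0.4 -0.8] gap 0.0852 q [-0.01   0.188 -0.254  1.124 -0.    -0.123]
228 149
190 134
```

View pics/p8.png

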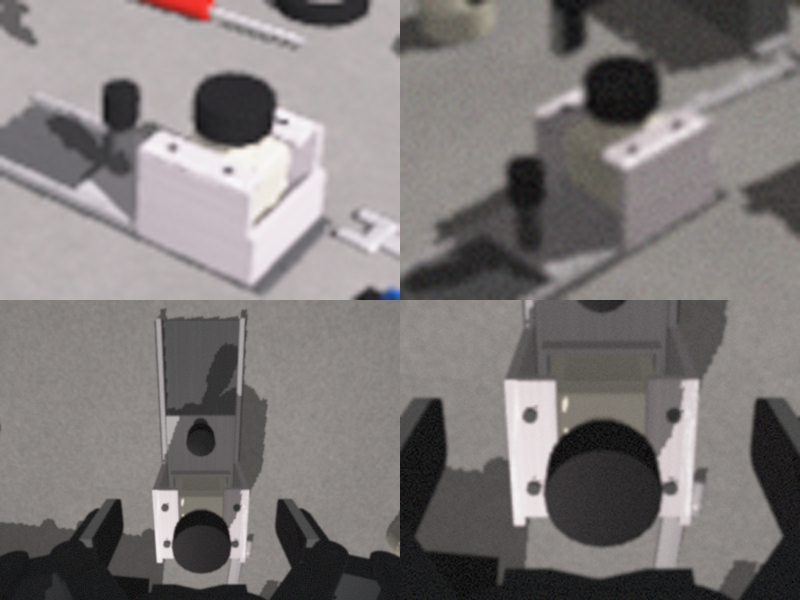

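Tray home, jar under the fork, cap on. The wrist view gives the cap top centre at crop (604,491).

Run:
```python
from h import *
W=cal('wrist8'); S=cal('scene8');D=cal('side8')
print('w',at(W,258.6,314.2,.116),'s',at(S,228+235/4,149+92/4,.116),'d',at(D,190+(623-400)/4,134+77/4,.116))
st();delta([.645,.0698,.18],3.2566)
```

```text
w [0.6392722  0.07013665 0.116     ] s [0.64106754 0.07343268 0.116     ] d [0.64303887 0.06772102 0.116     ]
14.08 [0.5542 0.0588 0.1922] [ 2.400e-03 -5.660e-02  9.984e-01 -2.000e-04] F [ 0.5 -0.4 -0.8] gap 0.0852 q [-0.01   0.188 -0.254  1.124 -0.    -0.123]
shift cm [-9.14  0.07  1.26]
rotvec [-0.0008  0.0049 -0.0018]
```

>>> move_arm(
  deltas=[
    [8.5,-4,0.05,0,0,0,0],
    [8.5,-8,0.07,0,0,0,0],
    [8.5,-8.95,0.07,0,0,0,0],
    [8.5,-8.95,0.07,0,0,0,0],
    [8.5,-8.95,0.07,0,0,0,0],
  ],
)

```text
clock: 14.5
ee_pos: [0.6402, 0.0697, 0.1878]
ee_rot: [-0.002, -0.057, 0.998, 0.0]
wrist_force: [-0.5, -0.0, -0.2]
finger_gap: 0.0846
```

>>> move_arm(
  deltas=[
    [8.5,0,0,3,0,0,0],
    [8.5,0,0,6,0,0,0],
    [8.5,0,0,8.3,0,0,0],
    [8.5,0,0,8.3,0,0,0],
    [8.5,0,0,8.3,0,0,0],
  ],
)

```text
clock: 14.92
ee_pos: [0.638, 0.0696, 0.1052]
ee_rot: [-0.003, -0.057, 0.998, 0.0]
wrist_force: [-0.2, -0.4, 0.4]
finger_gap: 0.0853
```

>>> move_arm(
  deltas=[
    [8.5,0,0,0,0,0,0],
    [8.5,0,0,0,0,0,0],
    [8.5,0,0,0,0,0,0],
  ],
)

```text
clock: 15.17
ee_pos: [0.6426, 0.0697, 0.1093]
ee_rot: [0.002, -0.057, 0.998, -0.0]
wrist_force: [1.1, -1.0, 0.4]
finger_gap: 0.0852
```

>>> move_arm(
  deltas=[
    [8.5,0,0,0.2,0,0,0],
    [8.5,0,0,0.2,0,0,0],
    [5,0,0,0.2,0,0,0],
    [5,0,0,0.2,0,0,0],
    [5,0,0,0.2,0,0,0],
  ],
  force=100,
)

```text
clock: 15.58
ee_pos: [0.6415, 0.0702, 0.1059]
ee_rot: [0.0, -0.057, 0.998, 0.001]
wrist_force: [-1.6, 0.3, 6.0]
finger_gap: 0.0533
```

>>> move_arm(
  deltas=[
    [5,0,0,0,0,0,0],
    [5,0,0,0,0,0,0],
    [5,0,0,0,0,0,0],
  ],
  force=100,
)

```text
clock: 15.83
ee_pos: [0.6414, 0.07, 0.1059]
ee_rot: [0.0, -0.057, 0.998, 0.0]
wrist_force: [-1.4, 1.4, 5.8]
finger_gap: 0.0538
```

>>> move_arm(
  deltas=[
    [5,0,0,-0.02,0,0,-0.08],
    [5,0,0,-0.04,0,0,-0.16],
    [5,0,0,-0.06,0,0,-0.24],
    [5,0,0,-0.08,0,0,-0.32],
    [5,0,0,-0.09,0,0,-0.4],
  ],
  force=120,
)

```text
clock: 16.25
ee_pos: [0.6424, 0.0694, 0.1066]
ee_rot: [0.001, -0.255, 0.967, -0.001]
wrist_force: [1.3, -0.4, 3.2]
finger_gap: 0.0532
```

Run:
```python
from h import *
s=st(); print(s['wrist_torque'])
```

```text
16.25 [0.6424 0.0694 0.1066] [ 1.300e-03 -2.552e-01  9.669e-01 -6.000e-04] F [ 1.3 -0.4  3.2] gap 0.0532 q [ 8.000e-03  4.090e-01 -1.470e-01  1.012e+00 -1.000e-03 -5.080e-01]
[-0.11851928 -0.19154896 -0.25894774]
```

>>> move_arm(
  deltas=[
    [5,0,0,-0.02,0,0,-0.08],
    [5,0,0,-0.04,0,0,-0.16],
    [5,0,0,-0.06,0,0,-0.24],
    [5,0,0,-0.07,0,0,-0.32],
    [5,0,0,-0.08,0,0,-0.4],
  ],
)

```text
clock: 16.67
ee_pos: [0.6425, 0.0693, 0.1074]
ee_rot: [0.001, -0.442, 0.897, -0.001]
wrist_force: [0.7, -0.4, 2.1]
finger_gap: 0.0535
```

>>> move_arm(
  deltas=[
    [5,0,0,-0.02,0,0,-0.08],
    [5,0,0,-0.03,0,0,-0.16],
    [5,0,0,-0.04,0,0,-0.24],
    [5,0,0,-0.05,0,0,-0.32],
    [5,0,0,-0.06,0,0,-0.4],
  ],
)

```text
clock: 17.08
ee_pos: [0.6426, 0.0685, 0.1081]
ee_rot: [0.0, -0.611, 0.791, -0.002]
wrist_force: [0.1, -2.3, 4.4]
finger_gap: 0.0534
```

Run:
```python
from h import *
s=st(); print(s['wrist_torque']); print(R.from_quat(np.roll(s['ee_rot'],-1)).as_matrix().round(3))
```

```text
17.08 [0.6426 0.0685 0.1081] [ 4.000e-04 -6.114e-01  7.914e-01 -1.900e-03] F [ 0.1 -2.3  4.4] gap 0.0534 q [ 0.007  0.408 -0.146  1.014 -0.003 -1.308]
[-0.58527156 -0.23242986 -0.24942447]
[[-0.252 -0.968  0.003]
 [-0.968  0.252 -0.003]
 [ 0.002 -0.004 -1.   ]]
```

>>> move_arm(
  deltas=[
    [5,0,0,-0.02,0,0,-0.08],
    [5,0,0,-0.03,0,0,-0.16],
    [5,0,0,-0.04,0,0,-0.24],
    [5,0,0,-0.04,0,0,-0.27],
    [5,0,0,-0.04,0,0,-0.27],
  ],
)

```text
clock: 17.5
ee_pos: [0.6436, 0.0687, 0.1095]
ee_rot: [-0.001, 0.712, -0.703, 0.003]
wrist_force: [1.2, -2.4, 5.5]
finger_gap: 0.0532
```

Run:
```python
from h import *
s=st(); print(s['wrist_torque'])
```

```text
17.5 [0.6436 0.0687 0.1095] [-0.0011  0.7116 -0.7025  0.0026] F [ 1.2 -2.4  5.5] gap 0.0532 q [ 0.007  0.407 -0.144  1.015 -0.002 -1.576]
[-0.35838042 -0.3330514   0.01668132]
```

Torque has dropped to about zero, so the thread has let go. Lift straight up.

>>> move_arm(
  deltas=[
    [5,0,0,-0.2,0,0,0],
    [5,0,0,-0.4,0,0,0],
    [5,0,0,-0.6,0,0,0],
    [5,0,0,-0.8,0,0,0],
    [5,0,0,-1,0,0,0],
  ],
)

```text
clock: 17.92
ee_pos: [0.6406, 0.0697, 0.1173]
ee_rot: [0.0, 0.712, -0.703, -0.0]
wrist_force: [0.7, -0.9, -0.8]
finger_gap: 0.0532
```

Run:
```python
from h import *
s=st(); print(s['wrist_torque'])
```

```text
17.92 [0.6406 0.0697 0.1173] [ 4.000e-04  7.115e-01 -7.027e-01 -4.000e-04] F [ 0.7 -0.9 -0.8] gap 0.0532 q [ 0.008  0.399 -0.137  1.035  0.    -1.575]
[-0.09717032 -0.09526602  0.00213066]
```

>>> move_arm(
  deltas=[
    [5,0,0,-0.5,0,0,0],
    [5,0,0,-1.2,0,0,0],
    [5,0,0,-2,0,0,0],
    [5,0,0,-2.8,0,0,0],
    [5,0,0,-3.5,0,0,0],
  ],
)

```text
clock: 18.33
ee_pos: [0.6415, 0.0698, 0.1542]
ee_rot: [-0.0, 0.712, -0.703, 0.0]
wrist_force: [-0.1, 0.3, -0.7]
finger_gap: 0.0534
```

>>> move_arm(
  deltas=[
    [5,0,0,-0.5,0,0,0],
    [5,0,0,-0.8,0,0,0],
    [5,0,0,-0.8,0,0,0],
    [5,0,0,-0.8,0,0,0],
    [5,0,0,-0.8,0,0,0],
  ],
)

```text
clock: 18.75
ee_pos: [0.6408, 0.0697, 0.1603]
ee_rot: [0.0, 0.711, -0.703, -0.0]
wrist_force: [0.1, 0.1, -0.8]
finger_gap: 0.0532
```

>>> move_arm(
  deltas=[
    [5,0,0,0,0,0,0],
    [5,0,0,0,0,0,0],
    [5,0,0,0,0,0,0],
    [5,0,0,0,0,0,0],
    [5,0,0,0,0,0,0],
  ],
)

```text
clock: 19.17
ee_pos: [0.6411, 0.0697, 0.1606]
ee_rot: [0.0, 0.711, -0.703, -0.0]
wrist_force: [-0.6, -0.0, -0.5]
finger_gap: 0.053
```

Run:
```python
from h import *
st()
a=[cap(n,n+'9') for n in('scene','side','wrist')]; st()
def cr(c):
    u,v=proj(c,[.62,.066,.08])[0].round().astype(int); x0=u-50;y0=v-40; print(x0,y0)
    return cv2.resize(c['img'][y0:y0+75,x0:x0+100],(400,300),interpolation=cv2.INTER_CUBIC)
cv2.imwrite('pics/p9.png',np.vstack([np.hstack([cr(a[0]),cr(a[1])]),np.hstack([cv2.resize(c,(400,300)) for c in(a[0]['img'],a[2]['img'])])]))
```

```text
19.17 [0.6411 0.0697 0.1606] [ 1.000e-04  7.115e-01 -7.027e-01 -1.000e-04] F [-0.6 -0.  -0.5] gap 0.053 q [ 0.008  0.364 -0.091  1.117  0.    -1.575]
19.32 [0.6412 0.0697 0.1607] [ 0.      0.7115 -0.7027  0.    ] F [-0.6  0.8 -0.6] gap 0.0531 q [ 0.008  0.364 -0.09   1.117 -0.    -1.575]
228 141
190 127
```

View pics/p9.png

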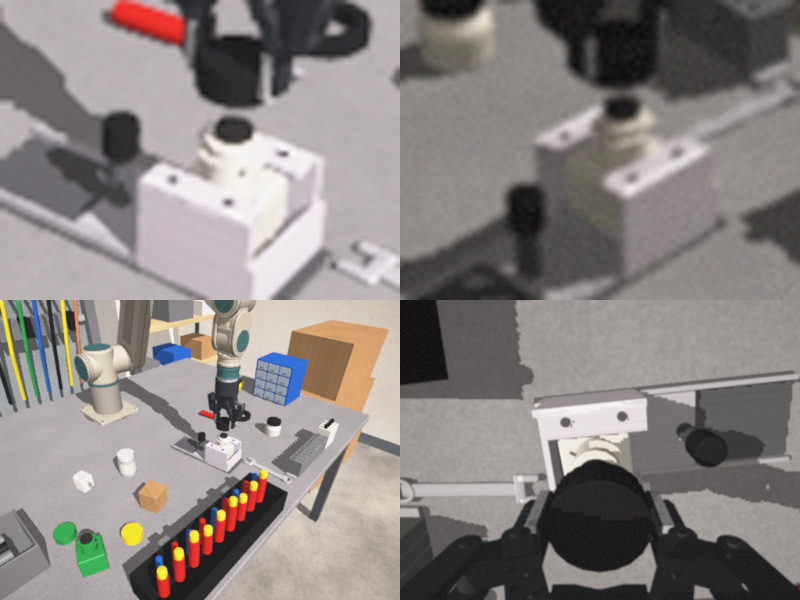

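The cap is held level above the open neck with a visible gap. The jar is upright in the shut holder and the bystanders are where they were. Handing in.

```bash
python3 -c "
from rig import ctrl
print(ctrl.job_done())"
```

```text
the job is handed in; nothing more can be done
None
```

The job is done and handed in at about 19 s of robot time; the hand-in reports no verdict. I lifted the jar by its cap, set it in the nest and let go. I then pinched the knob and slid the tray about 96 mm until it hit its stop. Finally I turned the cap about 84° anticlockwise, until the resisting torque fell from 0.25 N m to about zero, and lifted it straight up.

- **Cap:** it is held level at 120 N, still, with a finger gap of 53 mm. Its rim is about 130 mm above the jar's underside, worked out from the arm's position rather than measured directly.
- **Wrist force:** the last reading was about 1 N, so nothing is pressing on the cap or gripper.
- **Scene:** the last pictures show the jar upright under the fork in the shut holder, and the bystanders in view look unmoved.

**Disagreement:** camera estimates differed by 2 to 4 mm. For example, the cap's x position was 0.639 to 0.643 m by camera and 0.645 m from the tray's travel. I gripped at about 0.6415 m, and sideways forces stayed under 3 N while turning.

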